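# Find and press the hidden reset key of a second-hand CD radio

### The job

A hidden reset key lies somewhere under the black channel in the top of the CD radio. Take the orange-handled probe from its blue stand, feel gently along the channel with its tip until it drops in, push the key fully in and hold it for a good second, then put the probe back in its stand, upright and fully down. Never press hard on the radio, and leave the other things where they are.

Things in the scene. Friction and masses are not known exactly. Their poses are not given: they have to be found in the camera images.
- radio: Grey desktop CD radio, fixed, 200 (x) x 320 (y) x 70 (z) mm; origin at the centre of its underside, x from its front (display) to its back, y along its width, z up. Flat top with one black channel along its y, 45 mm in front of its middle (x = -45 mm). Its shell is rigid but fragile: keep every push on it well under 30 N.
- channel_mid (a point): Centre of the floor of the black channel, 67 mm above the radio's underside; axes as the radio's, the channel runs along y: 124 mm long, 12 mm wide, 3 mm deep, with upright walls at sides and ends. The floor is a smooth rigid black strip that hides the reset key, whose centre is anywhere up to 45 mm from this point along y. The last 10 mm at each end are always solid floor.
- reset_key (a joint): Travel of the hidden spring key in m: 0 = up, 0.012 = fully in (hard stop); it springs back. It is 12 mm along the channel and as wide as it, black, flush with the floor, not to be seen. It yields at about 2 N (3.5 N fully in), so a tip sliding with about 5 N loses its support over it and sinks into a hole with rigid upright walls.
- probe_mid (a point): Centre of the probe's handle. The probe is loose and rigid, about 60 g: square orange handle 20 x 20 x 60 mm, under it a round steel shaft 6 mm thick, 45 mm long, with a ball end. z points from tip to handle, x and y are square to the handle's faces. At the start it stands upright in its stand, shaft in the hole, handle resting on the block (this point 30 mm above the block).
- probe_tip (a point): Lowest point of the probe's ball end, 75 mm below probe_mid along the probe's axis; axes as the probe's.
- stand_mouth (a point): Centre of the mouth of the hole in the stand's top. The stand is a fixed blue block 65 x 65 mm, 55 mm high (this point is on its top face), with one upright round hole 12 mm wide and 50 mm deep. The probe is home when its handle rests on the block.
- figurine: Small toy figure, red body and yellow head with black ears, 36 mm wide, about 68 mm high, loose, standing on the radio's top behind the channel; origin at the centre of its underside.
- speaker: Small black loudspeaker box, 85 x 85 x 130 mm, loose on the table; origin at the centre of its underside.
- remote: Black remote control, 150 (x) x 45 (y) x 18 mm, loose, lying on the table to the left of the radio; origin at the centre of its underside.
- carton: Small cardboard carton with a white band, 75 x 90 x 60 mm, loose on the table to the left of the radio; origin at the centre of its underside.
Not all that is in view belongs to the job. Of the things shaped like the part that bears stand_mouth, the blue one is meant.

How it is judged:
By the outcome, as a careful person would: the job done as asked, in the order asked, and still so for the second after the job is handed in, with the robot touching nothing.
It also fails if it takes over 72 s, if anything falls off the work surface, if the arm or the gripper's body presses on something with over 40 N, if the wrist force passes 120 N, or if a joint passes its speed limit or range.

### The arm

A 6-joint arm with a two-finger parallel gripper is mounted at the origin on the work surface. World frame = base frame: x ahead of the robot, y to its left, z up, the work surface at z = 0. Lengths are in mm, angles in rad, forces in N, time in s.
With the tool pointing down it reaches from about 325 to 775 mm from the base axis. Payload 9.3 kg.
Tool frame: the origin (TCP) lies on the centre line of the jaws, within the pads' length; the fingertips stand 19 mm ahead of it and the grasp point (between the pads) is the TCP; z points along the fingers, y is the line along which they close (so a half turn about z gives the same grasp; the last joint's range is limited). The gripper opens to 85 mm and grips with 20 to 120 N. Pads are 22 mm wide; open, the fingers measure 114 mm over their backs; the gripper's body (76 mm by 85 mm) begins 54 mm behind the grasp point. The pads swing forward as they close: fully open they stand 13 mm farther back than shut.
Start: joints at [-1.343, 0.259, 0.021, 1.334, 0, 1.418], TCP at [204.408, -510.602, 250.279] pointing down, gripper open.
Joint ranges: [-3.04, 3.04], [-0.91, 1.82], [-1.04, 1.36], [-1.92, 1.95], [-1.52, 1.45], [-3.14, 3.14]. Speed limits (rad/s): [2.22, 2.22, 2.79, 3.14, 3.14, 3.14].

### API

Orientations are given as [roll, pitch, yaw] about the fixed x, y, z axes, in that order (R = Rz(yaw) Ry(pitch) Rx(roll)).
In Python, from station import observe, get_image, sign_off gives the robot as it stands.
- The arm moves only by the tool send_rows, never from a script. Its arguments are lists of equal length, an entry for each row: "slide": the shift along the tool's x, y, z normalised to -1 to 1, where 1 is 5 cm, a list of three; "turn": the turn, a rotation vector about the tool's x, y, z normalised to -1 to 1, where 1 is 120 degrees, a list of three. A call has 1 to 8 rows; each row shifts and turns the commanded pose from where the row before left it, along the tool's axes as they then stand; what a row does not reach is not made up. A row lasts 1/8 s, in which the tool goes at most 62.5 mm and 10.7 degrees, less where a joint would pass 70% of its speed; a pose out of reach is approached as far as the arm can. A call with a number of a shift or a turn outside -1 to 1 is refused whole. A call with a gripper value outside its range is refused whole. "fingers" is the closure, from 0 (fully open) to 1 (shut), set as the call begins (left out, the last holds). The fingers move at their own pace and stop on an object; "squeeze" is the grip in N (left out, the last holds). Time passes only in rows, so rows that do not move let the fingers close. It gives the time, the measured TCP pose, the force, the opening and the grip force at its end, in the units of the state.
- observe(): the state, without advancing time (a new reading comes with each control period).
- get_image(name): name is "scene" or "top" or "wrist"; returns a dict with "pixels" (420x560x3 uint8, red, green, blue), "depth" (420x560 float32, mm along the optical axis (not along the pixel's ray), 0 where there is no reading), "camera_matrix" (3x3 intrinsics, pixels), "k1" (the pictures are not rectified: a ray, as slopes to the right and down, at radius r is drawn at 1 + k1 r^2 times it, then the intrinsics apply), "rvec" (rotation vector, rad) and "tvec" (3), from world to camera coordinates, as OpenCV has them. Camera axes: x right, y down, z forward; pixel columns grow to the right and rows downward; lengths in mm; the calibration is good to about 2 mm. A picture is of the moment at which its call begins.
- sign_off(): hands the job in; it is judged then, once.
The state is a dict: "time_s": time; "qpos": joint angles; "joint_velocities": joint speeds; "tau": joint torques, N m; "tcp_pos": TCP position; "orientation": TCP orientation; "force": force on the tool from outside, world axes, zero at the start; "ft_torque": the same for the moment, N m; "finger_gap": opening from 0.0 (shut) to 1.0 (fully open); "grip_force": force on a finger pad.
Only numpy, scipy, OpenCV 4.12 (cv2) and the standard library are available. Lean on these libraries where they do the work, as an engineer would, in place of code of your own. Each camera call takes 0.05 s, during which the arm holds its last target. There are 200 camera calls.

## Working session

There is one attempt and no reset: what is moved stays moved. The work goes in short steps, Python scripts to look and compute and a tool call to move; the robot and the scene stay as the last step left them, time stands still between calls to the robot, and variables do not carry over. Pictures are saved under pics/ and viewed, at most 10 in all, crops included, and the job is handed in when it is done.

Besides the shell and the picture viewer there is one more tool, called as name(argument=value, ...), one argument or row to a line, values as JSON. send_rows: Moves the arm, as the interface text tells. Scaled input: -1 to 1 covers 5 cm each way for a shift and 120 degrees each way for a turn. Its arguments: {"type":"object","properties":{"slide":{"type":"array","items":{"type":"array","items":{"type":"number","minimum":-1,"maximum":1}}},"turn":{"type":"array","items":{"type":"array","items":{"type":"number","minimum":-1,"maximum":1}}},"fingers":{"type":"number"},"squeeze":{"type":"number"}},"required":["slide","turn"]}

```bash
mkdir -p pics
cat > h.py <<'E'
import numpy as np,cv2
from station import observe,get_image,sign_off
def grab(n,f=None):
    d=get_image(n)
    if f: cv2.imwrite('pics/'+f,cv2.cvtColor(d['pixels'],cv2.COLOR_RGB2BGR))
    d['R']=cv2.Rodrigues(np.array(d['rvec'],float))[0]; d['t']=np.array(d['tvec'],float).ravel()
    return d
def rays(d,uv):
    K=np.array(d['camera_matrix']);uv=np.array(uv,float).reshape(-1,1,2)
    n=cv2.undistortPoints(uv,K,np.array([d['k1'],0,0,0.]))[:,0]
    r=np.c_[n,np.ones(len(n))]
    return -d['R'].T@d['t'], r@d['R'], r
def onz(d,uv,z):
    c,r,_=rays(d,uv); return c+r*((z-c[2])/r[:,2])[:,None]
def depthpts(d,uv):
    uv=np.array(uv); z=d['depth'][uv[:,1],uv[:,0]]
    c,r,_=rays(d,uv); return c+r*z[:,None]
E
python3 - <<'E'
from h import *
s=observe();print(s)
a=[grab(n,n+'0.png') for n in('scene','top')]
for d in a: print(d['k1'],-d['R'].T@d['t'],d['R'][2])
i=np.hstack([cv2.imread('pics/%s0.png'%n) for n in('scene','top')])
E
```

```text
{'time_s': 0.0, 'qpos': array([-1.34262574e+00,  2.59202420e-01,  2.06906825e-02,  1.33370774e+00,
       -2.06001913e-05,  1.41820997e+00]), 'joint_velocities': array([-3.30136433e-04,  3.11470498e-04,  1.50342339e-03,  1.43137625e-04,
        1.71082028e-03, -9.21598845e-05]), 'tau': array([ 6.89133940e-04, -5.55644095e+01,  3.44518876e+01,  1.35726194e-02,
       -1.47888845e-04, -1.21176234e-05]), 'tcp_pos': array([ 204.32395189, -510.32722498,  249.63262956]), 'orientation': array([-3.14018290e+00, -1.95951234e-04,  3.80756820e-01]), 'force': array([-0.35684452, -0.07559601, -0.29929949]), 'ft_torque': array([-0.0017771 ,  0.01970758,  0.03364084]), 'grip_force': 0.0, 'finger_gap': 1.0001670809343308}
-0.15122737709896658 [1430.45754498  343.29666489 1043.49159597] [-0.63435297 -0.27051401 -0.72416744]
-0.0014977377999228834 [ 369.90514909    7.02693214 1132.98198348] [ 0.1883948  -0.01424105 -0.98199012]
```

View pics/scene0.png

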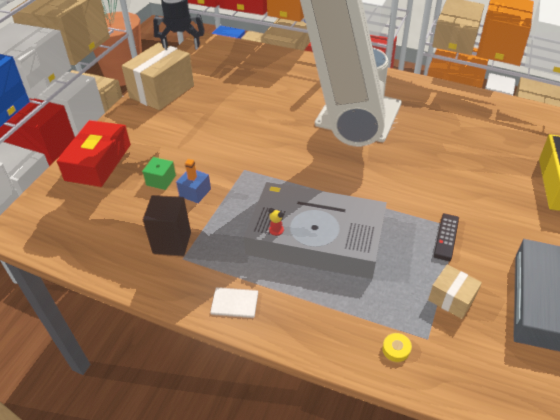

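View pics/top0.png

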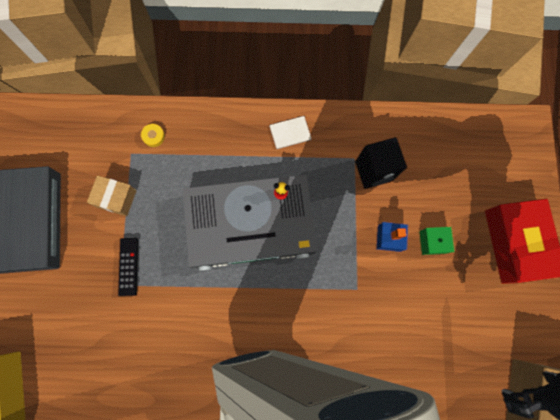

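Candidates: the blue block at top (393,236) / scene (194,185), with the orange handle at top (400,233) / scene (191,168), and the green block at top (437,240) / scene (159,173), which is an empty decoy. I choose blue. The channel is the dark bar at top (250,238), not the speaker grilles (203,211) and (291,201).

```bash
cat > m.py <<'E'
from h import *
def comp(m,box):
    k=np.zeros_like(m,np.uint8);x0,y0,x1,y1=box;k[y0:y1,x0:x1]=m[y0:y1,x0:x1]
    n,l,s,c=cv2.connectedComponentsWithStats(k);i=1+np.argmax(s[1:,4]);return (l==i).astype(np.uint8),s[i]
E
python3 - <<'E'
from m import *
for n,b1,b2,b3 in(('top',(370,215,415,258),(385,220,415,245),(215,225,285,248)),('scene',(170,155,220,205),(180,155,205,185),(285,190,355,220))):
    d=grab(n);p=d['pixels'].astype(int);R,G,B=p[...,0],p[...,1],p[...,2]
    hsv=cv2.cvtColor(d['pixels'],cv2.COLOR_RGB2HSV)
    mb,_=comp((B>R+30)&(B>G+15),b1);mo,_=comp((hsv[...,0]<14)&(hsv[...,1]>190)&(R>110),b2)
    mc,_=comp((p.max(2)<40),b3)
    for nm,m in(('blue',mb),('orange',mo),('chan',mc)):
        v,u=np.nonzero(m);uv=np.c_[u,v]
        P=depthpts(d,uv);hi=np.percentile(P[:,2],80)
        r=cv2.minAreaRect(uv.astype(np.float32))
        print(n,nm,len(u),'z pct',np.percentile(P[:,2],[5,30,50,70,95]).round(1),'rect',np.round(r[0],1),np.round(r[1],1),round(r[2],1))
        if nm=='blue':
            T=P[abs(P[:,2]-55)<6]; rr=cv2.minAreaRect(T[:,:2].astype(np.float32));print('  top face',len(T),rr)
        if nm=='orange':
            T=P[P[:,2]>108]; 
            if len(T):print('  top',len(T),T.mean(0),cv2.minAreaRect(T[:,:2].astype(np.float32)))
        if nm=='chan':
            bp=cv2.boxPoints(r);W=onz(d,bp,69);print('  ',W.round(1).tolist(),W.mean(0))
    # radio top plane
    if n=='top':
        v,u=np.mgrid[150:285,170:330];uv=np.c_[u.ravel(),v.ravel()];P=depthpts(d,uv)
        T=P[abs(P[:,2]-70)<7];print('radio',len(T),np.median(T[:,2]),cv2.minAreaRect(T[:,:2].astype(np.float32)))
    x0,y0,x1,y1=b1
    crop=cv2.cvtColor(d['pixels'],cv2.COLOR_RGB2BGR)
    c1=cv2.resize(crop[y0-5:y1+5,x0-5:x1+5],(350,350));c2=cv2.resize(crop[b3[1]-25:b3[3]+25,b3[0]-5:b3[2]+5],(400,350))
    cv2.imwrite(f'pics/c_{n}.png',np.hstack([c1,c2]))
cv2.imwrite('pics/c.png',np.vstack([cv2.resize(cv2.imread('pics/c_top.png'),(750,300)),cv2.resize(cv2.imread('pics/c_scene.png'),(750,300))]))
E
```

```text
top blue 597 z pct [21.9 52.1 53.9 55.2 57.6] rect [392.2 236.1] [28.7 27.5] 2.7
  top face 467 ((525.0964965820312, -317.55206298828125), (64.8949203491211, 65.22061920166016), 84.80730438232422)
top orange 72 z pct [ 80.1 111.6 113.5 114.3 117.9] rect [398.5 233.5] [ 9. 11.] 90.0
  top 58 [ 524.38177241 -315.44592619  114.06678311] ((524.2290649414062, -315.9114685058594), (17.266660690307617, 17.457786560058594), 0.19117482006549835)
top chan 155 z pct [63.6 65.8 67.  68.  70.1] rect [250.5 236.7] [ 3.6 47.5] 83.8
   [[510.2, 109.1, 69.0], [525.4, -8.9, 69.0], [516.2, -10.1, 69.0], [501.1, 107.8, 69.0]] [513.22290502  49.47082116  69.        ]
radio 9707 69.95690020512484 ((557.3558349609375, 54.20469665527344), (200.75953674316406, 320.32281494140625), 7.883606433868408)Traceback (most recent call last):
  File "<stdin>", line 6, in <module>
  File "m.py", line 4, in comp
    n,l,s,c=cv2.connectedComponentsWithStats(k);i=1+np.argmax(s[1:,4]);return (l==i).astype(np.uint8),s[i]
                                                    ~~~~~~~~~^^^^^^^^^
    return _wrapfunc(a, 'argmax', axis=axis, out=out, **kwds)
    return bound(*args, **kwds)
ValueError: attempt to get argmax of an empty sequence
```

send_rows(
  slide=[
    [0, 0, 0],
    [0, 0, 0],
    [0, 0, 0],
    [0, 0, 0],
    [0, 0, 0],
    [0, 0, 0],
    [0, 0, 0],
    [0, 0, 0],
  ],
  turn=[
    [0, 0, -0.083],
    [0, 0, -0.083],
    [0, 0, -0.083],
    [0, 0, -0.083],
    [0, 0, -0.083],
    [0, 0, -0.083],
    [0, 0, -0.083],
    [0, 0, -0.083],
  ],
  fingers=0,
)

```text
time_s: 1.2
tcp_pos: [204.4, -510.5, 250.1]
orientation: [3.142, -0.0, 1.777]
force: [0.8, -0.2, 0.3]
finger_gap: 0.993
grip_force: 0.0
```

send_rows(
  slide=[
    [0, 0, 0],
    [0, 0, 0],
    [0, 0, 0],
    [0, 0, 0],
    [0, 0, 0],
    [0, 0, 0],
    [0, 0, 0],
    [0, 0, 0],
  ],
  turn=[
    [0, 0, -0.083],
    [0, 0, -0.083],
    [0, 0, -0.083],
    [0, 0, -0.083],
    [0, 0, -0.083],
    [0, 0, -0.083],
    [0, 0, -0.083],
    [0, 0, -0.075],
  ],
)

```text
time_s: 2.2
tcp_pos: [204.4, -510.5, 250.1]
orientation: [3.141, -0.0, -3.132]
force: [-0.0, 0.0, 0.5]
finger_gap: 0.999
grip_force: 0.0
```

send_rows(
  slide=[
    [-0.8, 0.5, 0],
    [-0.8, 0.5, 0],
    [-0.8, 0.5, 0],
    [-0.8, 0.5, 0],
    [-0.8, 0.5, 0],
    [-0.8, 0.5, 0],
    [-0.8, 0.5, 0],
    [-0.8, 0.4, 0],
  ],
  turn=[
    [0, 0, 0],
    [0, 0, 0],
    [0, 0, 0],
    [0, 0, 0],
    [0, 0, 0],
    [0, 0, 0],
    [0, 0, 0],
    [0, 0, 0],
  ],
)

```text
time_s: 3.2
tcp_pos: [524.9, -313.2, 250.2]
orientation: [3.142, -0.0, -3.137]
force: [0.2, 0.3, 0.5]
finger_gap: 1.0
grip_force: 0.0
```

Run:
```python
from m import *
s=observe();print(s['time_s'],s['tcp_pos'],s['orientation'],s['force'])
d=grab('wrist','w1.png');print(-d['R'].T@d['t'],d['R'][2])
a=cv2.imread('pics/top0.png')[210:263,365:460]
cv2.imwrite('pics/w1b.png',np.vstack([cv2.imread('pics/w1.png'),])) 
t=cv2.resize(a,(240,134));w=cv2.imread('pics/w1.png')
cv2.imwrite('pics/w1c.png',np.hstack([w,np.vstack([t,np.zeros((286,240,3),np.uint8)])]))
```

```text
3.2 [ 524.89406844 -313.1983964   250.24434338] [ 3.14153903e+00 -9.40625897e-05 -3.13740756e+00] [0.16320304 0.27767035 0.49512456]
[ 457.93471976 -313.993613    373.98542978] [ 0.26653969  0.00169628 -0.96382245]
```

View pics/w1c.png

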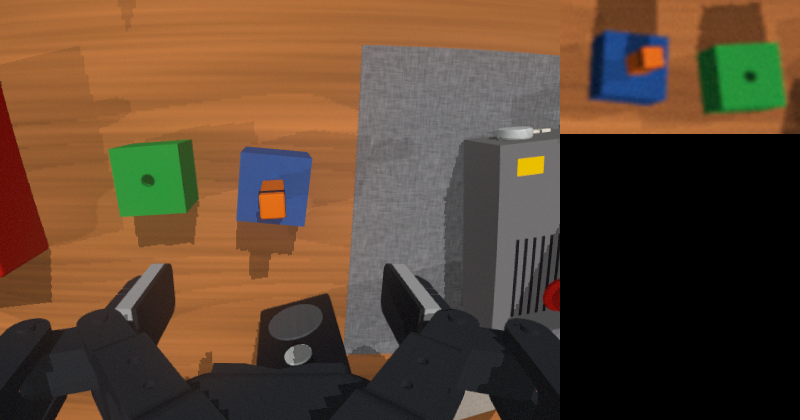

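The close wrist view confirms it: the blue stand is at (275,187) with the orange handle top at (272,205), and the empty green decoy is at (148,180). The figurine is at the right edge (553,295).

Run:
```python
from m import *
d=grab('wrist');p=d['pixels'].astype(int);R,G,B=p[...,0],p[...,1],p[...,2]
hsv=cv2.cvtColor(d['pixels'],cv2.COLOR_RGB2HSV)
mo,_=comp((hsv[...,0]<14)&(hsv[...,1]>190)&(R>90),(245,170,300,228))
v,u=np.nonzero(mo);uv=np.c_[u,v];P=depthpts(d,uv)
print(len(u),np.percentile(P[:,2],[5,30,50,70,95]).round(1))
k=P[:,2]>111
r=cv2.minAreaRect(uv[k].astype(np.float32));W=onz(d,cv2.boxPoints(r),115)
print(W.round(1).tolist(),W.mean(0),P[k].mean(0)); e=np.diff(W,axis=0);print(np.degrees(np.arctan2(e[:,1],e[:,0])),np.linalg.norm(e,axis=1))
mb,_=comp((B>R+30)&(B>G+15),(225,135,325,240))
v,u=np.nonzero(mb);P=depthpts(d,np.c_[u,v]);T=P[abs(P[:,2]-55)<4];print('stand',len(T),np.median(T[:,2]),cv2.minAreaRect(T[:,:2].astype(np.float32)))
# figurine in top
t=grab('top');h=cv2.cvtColor(t['pixels'],cv2.COLOR_RGB2HSV)
m,s=comp(((h[...,0]<8)|(h[...,0]>172)|((h[...,0]>20)&(h[...,0]<35)))&(h[...,1]>180)&(h[...,2]>90),(265,175,300,205))
v,u=np.nonzero(m);P=depthpts(t,np.c_[u,v]);print('fig',P.min(0),P.max(0),np.median(P,axis=0))
```

```text
646 [112.8 114.5 114.9 115.4 116.2]
[[517.2, -327.9, 115.0], [515.9, -308.9, 115.0], [535.7, -307.6, 115.0], [537.0, -327.0, 115.0]] [ 526.47856691 -317.82355386  115.        ] [ 526.00360313 -317.68621949  116.93695768]
[ 93.77069691   3.81072786 -86.15205799] [19.05334452 19.85154706 19.43191373]
stand 3842 55.18237078848651 ((527.239501953125, -317.8313293457031), (64.95291900634766, 64.95014190673828), 84.96884155273438)
fig [614.59671752 -33.31318356 121.97132006] [640.70448195 -13.88681007 135.42285235] [624.90898045 -23.42134395 129.50721595]
```

send_rows(
  slide=[
    [-0.012, -0.086, 0.405],
    [0, 0, 0.405],
    [0, 0, 0.405],
    [0, 0, 0.405],
    [0, 0, 0.405],
    [0, 0, 0.405],
    [0, 0, 0.405],
    [0, 0, 0.405],
  ],
  turn=[
    [0, 0, -0.03],
    [0, 0, 0],
    [0, 0, 0],
    [0, 0, 0],
    [0, 0, 0],
    [0, 0, 0],
    [0, 0, 0],
    [0, 0, 0],
  ],
)

```text
time_s: 4.35
tcp_pos: [523.2, -319.4, 87.8]
orientation: [-3.141, -0.0, -3.076]
force: [-0.3, 0.1, 0.2]
finger_gap: 0.999
grip_force: 0.0
```

send_rows(
  slide=[
    [0, 0, 0],
    [0, 0, 0],
    [0, 0, 0],
    [0, 0, 0],
    [0, 0, 0],
    [0, 0, 0],
  ],
  turn=[
    [0, 0, 0],
    [0, 0, 0],
    [0, 0, 0],
    [0, 0, 0],
    [0, 0, 0],
    [0, 0, 0],
  ],
  fingers=1,
  squeeze=50,
)

```text
time_s: 5.1
tcp_pos: [524.5, -319.0, 89.1]
orientation: [-3.14, 0.001, -3.075]
force: [-0.6, -0.8, 6.5]
finger_gap: 0.232
grip_force: 49.6
```

send_rows(
  slide=[
    [0, 0, -0.1],
    [0, 0, -0.2],
    [0, 0, -0.4],
    [0, 0, -0.4],
    [0, 0, -0.4],
    [0, 0, -0.4],
    [0, 0, -0.3],
    [0, 0, 0],
  ],
  turn=[
    [0, 0, 0],
    [0, 0, 0],
    [0, 0, 0],
    [0, 0, 0],
    [0, 0, 0],
    [0, 0, 0],
    [0, 0, 0],
    [0, 0, 0],
  ],
)

```text
time_s: 6.1
tcp_pos: [524.7, -318.9, 199.5]
orientation: [-3.14, 0.002, -3.075]
force: [-0.1, 0.9, -1.7]
finger_gap: 0.227
grip_force: 48.9
```

Run:
```python
from m import *
s=observe();print(s['time_s'],s['tcp_pos'],s['orientation'],s['force'],s['grip_force'],s['finger_gap'])
w=grab('wrist','w2.png');t=grab('scene','s2.png')
a=cv2.imread('pics/s2.png')[90:200,140:260]
cv2.imwrite('pics/v2.png',np.hstack([cv2.imread('pics/w2.png')[:, 100:460],cv2.resize(a,(430,420))]))
```

```text
6.1 [ 524.66894225 -318.9126611   199.47707877] [-3.14024303e+00  1.53431403e-03 -3.07483861e+00] [-0.07259286  0.90078061 -1.68575795] 48.912861943244934 0.226857704122183
```

View pics/v2.png

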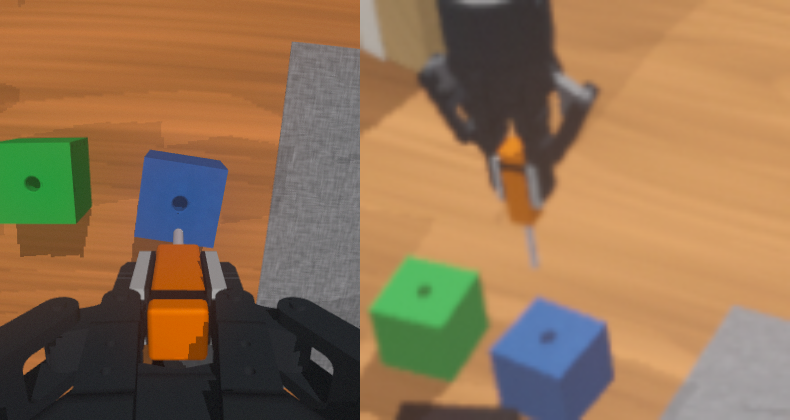

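The picture shows the probe held upright between the pads. The shaft end is at wrist (278,232) and the empty hole at (280,203). Next I locate the hole and the tip relative to the TCP.

Run:
```python
from m import *
d=grab('wrist');p=d['pixels'].astype(int);R,G,B=p[...,0],p[...,1],p[...,2]
s=observe();print(s['tcp_pos'],s['time_s'])
m,st=comp(p.max(2)<70,(265,190,298,218));v,u=np.nonzero(m);r=cv2.minAreaRect(np.c_[u,v].astype(np.float32));print(st,r);print('hole',onz(d,[[u.mean(),v.mean()]],55))
m,st=comp((p.min(2)>90)&(p.max(2)-p.min(2)<40),(262,222,295,247));v,u=np.nonzero(m);print('shaft',st)
P=depthpts(d,np.c_[u,v]);
for y in range(v.min(),v.max()+1): k=v==y;print(y,u[k].min(),u[k].max(),np.median(P[k],axis=0).round(1))
print('tip@120', onz(d,[[u[v<v.min()+3].mean(),v.min()+2]],122))
h=cv2.cvtColor(d['pixels'],cv2.COLOR_RGB2HSV);m=((h[...,0]<14)&(h[...,1]>190)&(R>90)).astype(np.uint8)
m,st=comp(m,(230,235,330,370));v,u=np.nonzero(m);P=depthpts(d,np.c_[u,v]);T=P[P[:,2]>P[:,2].max()-7];print('handle top',T.mean(0),P[:,2].max(),cv2.minAreaRect(T[:,:2].astype(np.float32)))
f=P[(P[:,2]<P[:,2].max()-12)];print('front face',np.linalg.svd(f-f.mean(0),full_matrices=0)[2][2],f.mean(0),f[:,2].min())
```

```text
[ 524.02398632 -318.48725521  197.4495634 ] 6.25Traceback (most recent call last):
  File "<stdin>", line 4, in <module>
  File "m.py", line 4, in comp
    n,l,s,c=cv2.connectedComponentsWithStats(k);i=1+np.argmax(s[1:,4]);return (l==i).astype(np.uint8),s[i]
                                                    ~~~~~~~~~^^^^^^^^^
    return _wrapfunc(a, 'argmax', axis=axis, out=out, **kwds)
    return bound(*args, **kwds)
ValueError: attempt to get argmax of an empty sequence
```

Run:
```python
from m import *
for i in range(2):
    d=grab('wrist')
    s=observe();print(s['tcp_pos'],s['time_s'])
p=d['pixels'].astype(int);R,G,B=p[...,0],p[...,1],p[...,2]
m,st=comp(B<100,(268,192,292,215));v,u=np.nonzero(m);print(st);print('hole',onz(d,[[u.mean(),v.mean()]],55))
m,st=comp((p.min(2)>90)&(p.max(2)-p.min(2)<60),(262,222,295,247));v,u=np.nonzero(m);print('shaft',st)
P=depthpts(d,np.c_[u,v]);
for y in range(v.min(),v.max()+1,2): k=v==y;print(y,u[k].min(),u[k].max(),np.median(P[k],axis=0).round(1))
print('tip', onz(d,[[u[v<v.min()+3].mean(),v.min()+3]],122))
h=cv2.cvtColor(d['pixels'],cv2.COLOR_RGB2HSV);m=((h[...,0]<14)&(h[...,1]>190)&(R>90)).astype(np.uint8)
m,st=comp(m,(230,235,330,370));v,u=np.nonzero(m);P=depthpts(d,np.c_[u,v]);T=P[P[:,2]>P[:,2].max()-7];print('handle top',T.mean(0),P[:,2].max(),cv2.minAreaRect(T[:,:2].astype(np.float32)))
f=P[(P[:,2]<P[:,2].max()-12)];print('front face',np.linalg.svd(f-f.mean(0),full_matrices=0)[2][2],f.mean(0),f[:,2].min())
```

```text
[ 523.99741901 -318.45906183  197.34952964] 6.3
[ 524.03187073 -318.49587389  197.37629691] 6.35
[271 198  15  12 138]
hole [[ 525.69057597 -317.97603195   55.        ]]
shaft [273 228  11  16 150]
228 277 278 [ 545.6 -317.3   55.6]
230 274 282 [ 524.3 -318.6  123. ]
232 273 282 [ 524.4 -318.9  126.8]
234 273 282 [ 524.3 -318.9  130.2]
236 273 282 [ 524.4 -318.9  133.9]
238 273 282 [ 524.6 -318.9  136.5]
240 273 283 [ 524.5 -318.6  140.1]
242 273 283 [ 524.1 -318.6  143.7]
tip [[ 525.41316462 -318.49867316  122.        ]]
handle top [ 457.33032169 -323.57894762  321.17180106] 321.1718010566768 ((457.330322265625, -323.5789489746094), (0.0, 0.0), 0.0)
front face [-0.9976922  -0.06786389  0.00218461] [ 517.17572089 -319.36725806  189.93703743] 165.07897288231985
```

send_rows(
  slide=[
    [0, 0, 0],
    [-0.1, 0.5, 0],
    [-0.1, 0.9, 0],
    [-0.1, 1, 0],
    [-0.1, 1, 0],
    [-0.12, 1, 0],
    [-0.12, 1, 0],
    [-0.12, 0.78, 0],
  ],
  turn=[
    [0, 0, -0.034],
    [0, 0, 0],
    [0, 0, 0],
    [0, 0, 0],
    [0, 0, 0],
    [0, 0, 0],
    [0, 0, 0],
    [0, 0, 0],
  ],
)

```text
time_s: 7.35
tcp_pos: [518.4, -4.5, 198.2]
orientation: [3.141, -0.0, -3.004]
force: [-0.2, -0.5, -0.8]
finger_gap: 0.23
grip_force: 49.0
```

Run:
```python
from m import *
for i in range(3): d=grab('wrist','w3.png')
s=observe();print(s['time_s'],s['tcp_pos'],s['orientation'],s['force'])
c=cv2.imread('pics/w3.png')
print(onz(d,[[280,200],[280,230]],70))
```

```text
7.5 [518.67799615  -4.83394109 198.21609702] [ 3.14125006e+00 -3.23109537e-04 -3.00092357e+00] [ 0.58751544 -0.30795635 -1.06071937]
[[513.71027973  -2.37172126  70.        ]
 [536.79814216   0.95522777  70.        ]]
```

View pics/w3.png

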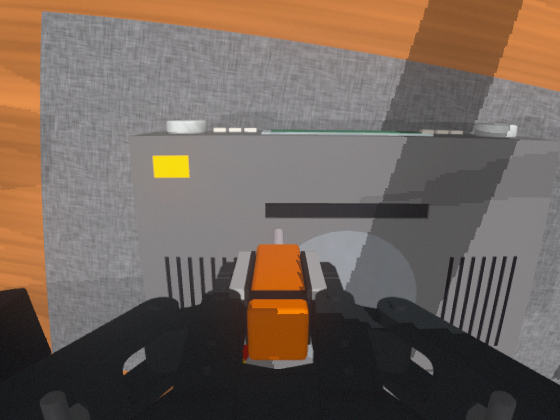

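The channel is the black bar from (265,210) to (428,210). The shaft end is at (278,232), just inside the channel's right-hand (−y) end.

Run:
```python
from m import *
d=grab('wrist');s=observe();print(s['tcp_pos'],s['time_s'])
p=d['pixels'].astype(int)
m,st=comp(p.max(2)<38,(255,197,440,224));print(st)
v,u=np.nonzero(m)
r=[(x,(v[u==x].min()+v[u==x].max())/2, np.ptp(v[u==x])+1) for x in range(st[0]+6,st[0]+st[2]-6,4)]
r=np.array(r);print(np.median(r[:,2]))
# top edge of the channel = far wall (low -x side) rim visible at z70? use both edges
top=np.array([[x,v[u==x].min()-.5] for x in r[:,0].astype(int)]);bot=np.array([[x,v[u==x].max()+.5] for x in r[:,0].astype(int)])
for nm,e in(('frontedge',top),('backedge',bot)):
    W=onz(d,e,70);k=np.polyfit(W[:,1],W[:,0],1);print(nm,k,np.degrees(np.arctan(-k[0])),'x at y=-5,49:',np.polyval(k,[-5,49]))
vm=int(v.mean());print('ends',onz(d,[[st[0]-.5,vm],[st[0]+st[2]-.5,vm]],69))
m,st=comp((p.min(2)>90)&(p.max(2)-p.min(2)<60)&(p.min(2)>110),(268,224,290,246));print(st);v,u=np.nonzero(m)
P=depthpts(d,np.c_[u,v])
for y in range(v.min(),v.max(),2):k=v==y;print(y,u[k].min(),u[k].max(),np.median(P[k],axis=0))
```

```text
[518.95001088  -5.99878493 198.19994446] 7.55
[411 204  19  13 128]
10.0
frontedge [  0.67812714 436.42517509] -34.14226083454136 x at y=-5,49: [433.0345394  469.65340486]
backedge [-1.39992320e-01  5.26187952e+02] 7.969178812422702 x at y=-5,49: [526.88791357 519.3283283 ]
ends [[507.30456141  94.45363906  69.        ]
 [505.23119449 109.09723773  69.        ]]
[268 224  22  20 440]
224 268 289 [532.47272104  -2.60409659  70.45972675]
226 268 289 [534.0558568   -2.34255832  70.25244621]
228 268 289 [535.61788341  -2.0956304   70.16067936]
230 268 289 [536.42092228  -4.74220607  70.21251306]
232 268 289 [537.81192497  -4.75724092  70.58833022]
234 268 289 [539.32415098  -4.79027723  71.26533613]
236 268 289 [540.79664838  -4.78767817  70.93205845]
238 268 289 [542.59245131  -4.77996326  71.1387996 ]
240 268 289 [532.2388053   -4.78977665 103.63724268]
242 268 289 [533.11272978  -4.77527101 104.82598384]
```

Run:
```python
from m import *
d=grab('wrist');s=observe();print(s['tcp_pos'],s['time_s'])
g=cv2.cvtColor(d['pixels'],cv2.COLOR_RGB2GRAY)
t,_=cv2.threshold(g[199:223,258:436].copy(),0,255,cv2.THRESH_OTSU);print('otsu',t)
m,st=comp(g<=t,(258,199,436,223));print(st)
v,u=np.nonzero(m);X=np.arange(st[0]+6,st[0]+st[2]-6,4)
for nm,f,o in(('front','min',-.5),('back','max',.5)):
    W=onz(d,[[x,getattr(v[u==x],f)()+o] for x in X],70);k=np.polyfit(W[:,1],W[:,0],1);print(nm,k,np.degrees(np.arctan(-k[0])),'x at y=-5,49:',np.polyval(k,[-5,49]))
print('ends',onz(d,[[st[0]-.5,210],[st[0]+st[2]-.5,210]],70))
v,u=np.mgrid[222:246,262:296];uv=np.c_[u.ravel(),v.ravel()];P=depthpts(d,uv);k=(P[:,2]>108)&(P[:,2]<150);uv=uv[k];P=P[k]
for y in np.unique(uv[:,1])[::2]:q=uv[:,1]==y;print(y,uv[q,0].min(),uv[q,0].max(),np.median(P[q],axis=0).round(1))
```

```text
[519.12888187  -6.879879   198.16765337] 7.6
otsu 93.0
[ 269  199  167   24 3003]
front [-1.74918762e-01  5.16122685e+02] 9.921729187159299 x at y=-5,49: [516.99727842 507.55166524]
back [-9.40822981e-02  5.26176239e+02] 5.3746978565845644 x at y=-5,49: [526.64665042 521.56620632]
ends [[523.030394   -12.69586375  70.        ]
 [505.49702212 112.21151356  70.        ]]
229 275 280 [519.   -6.5 123.5]
231 274 282 [519.4  -5.9 125.6]
233 273 282 [519.2  -6.5 129.4]
235 273 282 [519.3  -6.5 133. ]
237 273 282 [519.3  -6.5 136.2]
239 273 283 [519.4  -6.2 138.9]
241 273 283 [519.5  -6.3 142.8]
243 273 283 [519.7  -6.3 145.1]
```

Run:
```python
from m import *
for i in range(3): d=grab('wrist')
s=observe();print(s['tcp_pos'],s['time_s'],s['joint_velocities'].round(3))
g=cv2.cvtColor(d['pixels'],cv2.COLOR_RGB2GRAY)
print(g[196:226:2,300],g[196:226:2,400])
m,st=comp(g<=50,(258,195,436,226));print(st)
v,u=np.nonzero(m);X=np.arange(st[0]+6,st[0]+st[2]-6,4)
for nm,f,o in(('front','min',-.5),('back','max',.5)):
    W=onz(d,[[x,getattr(v[u==x],f)()+o] for x in X],70);k=np.polyfit(W[:,1],W[:,0],1);print(nm,k,np.degrees(np.arctan(-k[0])),'x at y=-5,49:',np.polyval(k,[-5,49]))
print('ends',onz(d,[[st[0]-.5,210],[st[0]+st[2]-.5,210]],70))
v,u=np.mgrid[222:246,262:296];uv=np.c_[u.ravel(),v.ravel()];P=depthpts(d,uv);k=(P[:,2]>108)&(P[:,2]<150);P=P[k]
print('shaft',np.median(P,axis=0))
```

```text
[519.3998731   -8.05202065 198.15311259] 7.75 [-0.005  0.003  0.002  0.001  0.     0.   ]
[132 133 133 104  51  56  59  55  59  56  60 121 132 131 133] [78 77 78 76 36 39 39 38 42 41 43 83 88 91 88]
[346 203  89  14 822]
front [-1.38865191e-01  5.15624117e+02] 7.905830627500147 x at y=-5,49: [516.31844306 508.81972272]
back [6.84843568e-02 5.07757800e+02] -3.91774736643479 x at y=-5,49: [507.41537802 511.11353329]
ends [[515.5681077   42.28646971  70.        ]
 [506.29922386 109.63325516  70.        ]]
shaft [519.75596207  -8.07939045 135.2365417 ]
```

send_rows(
  slide=[
    [-0.01, 0.08, 0.2],
    [0, 0, 0.3],
    [0, 0, 0.2],
    [0, 0, 0.16],
    [0, 0, 0.02],
    [0, 0, 0.02],
    [0, 0, 0],
    [0, 0, 0],
  ],
  turn=[
    [0, 0, 0],
    [0, 0, 0],
    [0, 0, 0],
    [0, 0, 0],
    [0, 0, 0],
    [0, 0, 0],
    [0, 0, 0],
    [0, 0, 0],
  ],
)

```text
time_s: 8.75
tcp_pos: [519.6, -3.4, 153.6]
orientation: [-3.141, 0.001, -3.004]
force: [-0.2, 1.1, -1.8]
finger_gap: 0.224
grip_force: 49.1
```

send_rows(
  slide=[
    [0, 0, 0.02],
    [0, 0, 0.02],
    [0, 0, 0.02],
    [0, 0, 0.02],
    [0, 0, 0],
  ],
  turn=[
    [0, 0, 0],
    [0, 0, 0],
    [0, 0, 0],
    [0, 0, 0],
    [0, 0, 0],
  ],
)

```text
time_s: 9.38
tcp_pos: [519.4, -3.4, 149.2]
orientation: [3.142, -0.0, -3.004]
force: [0.4, 0.1, 0.3]
finger_gap: 0.228
grip_force: 49.1
```

Run:
```python
from m import *
F=[]
for i in range(3):
    d=grab('wrist','w4.png');s=observe();F.append(s['force'])
print(s['time_s'],s['tcp_pos'],np.round(F,2),s['joint_velocities'].round(3))
v,u=np.mgrid[200:246,250:310];uv=np.c_[u.ravel(),v.ravel()];P=depthpts(d,uv);k=(P[:,2]>78)&(P[:,2]<110);print('shaft',np.median(P[k],axis=0),P[k][:,2].min())
c=cv2.imread('pics/w4.png')[160:280,220:340];cv2.imwrite('pics/w4c.png',cv2.resize(c,(480,480),interpolation=cv2.INTER_CUBIC))
```

```text
9.525 [519.45021342  -3.37130098 149.31271007] [[-0.09 -0.69  0.03]
 [-0.66 -0.1  -0.62]
 [ 0.34 -0.53 -0.66]] [ 0.001 -0.     0.001 -0.001 -0.001 -0.001]
shaft [519.68338731  -3.62716443  88.03566319] 78.08100792326502
```

View pics/w4c.png

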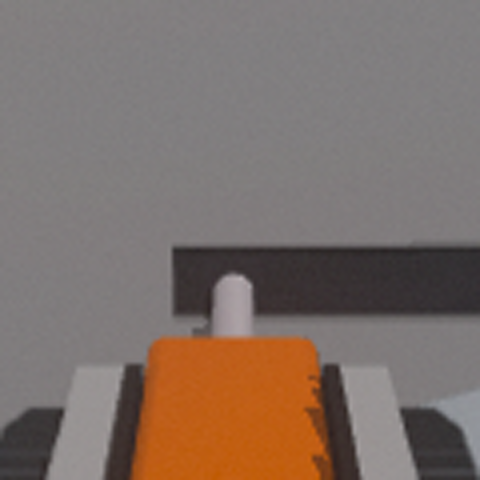

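The crop shows the tip at (232,280), over the middle of the channel (rows 247–315) and about 10 mm from its left end (col 173). I back off 3 mm so it lands on solid floor, then descend gently.

send_rows(
  slide=[
    [0, -0.06, 0],
    [0, 0, 0.02],
    [0, 0, 0.02],
    [0, 0, 0],
  ],
  turn=[
    [0, 0, 0],
    [0, 0, 0],
    [0, 0, 0],
    [0, 0, 0],
  ],
)

```text
time_s: 10.02
tcp_pos: [519.7, -6.3, 147.2]
orientation: [3.142, -0.0, -3.004]
force: [-0.6, 0.1, -0.9]
finger_gap: 0.228
grip_force: 49.1
```

send_rows(
  slide=[
    [0, 0, 0.01],
    [0, 0, 0.01],
    [0, 0, 0],
  ],
  turn=[
    [0, 0, 0],
    [0, 0, 0],
    [0, 0, 0],
  ],
)

```text
time_s: 10.4
tcp_pos: [519.8, -6.3, 146.2]
orientation: [3.142, -0.0, -3.004]
force: [-1.2, 0.8, -0.4]
finger_gap: 0.226
grip_force: 49.1
```

send_rows(
  slide=[
    [0, 0, 0.01],
    [0, 0, 0.01],
    [0, 0, 0],
  ],
  turn=[
    [0, 0, 0],
    [0, 0, 0],
    [0, 0, 0],
  ],
)

```text
time_s: 10.78
tcp_pos: [519.9, -6.3, 145.6]
orientation: [-3.141, 0.0, -3.004]
force: [-1.0, 0.2, 4.0]
finger_gap: 0.228
grip_force: 49.7
```

send_rows(
  slide=[
    [0, 0.04, 0.002],
    [0, 0.04, 0],
  ],
  turn=[
    [0, 0, 0],
    [0, 0, 0],
  ],
)

```text
time_s: 11.02
tcp_pos: [519.7, -2.8, 145.5]
orientation: [-3.14, 0.001, -3.004]
force: [0.2, -3.5, 5.0]
finger_gap: 0.229
grip_force: 49.8
```

send_rows(
  slide=[
    [0, 0.04, 0],
    [0, 0.04, 0],
  ],
  turn=[
    [0, 0, 0],
    [0, 0, 0],
  ],
)

```text
time_s: 11.28
tcp_pos: [519.1, 1.4, 145.5]
orientation: [-3.141, 0.001, -3.004]
force: [-0.3, -4.0, 5.7]
finger_gap: 0.223
grip_force: 49.9
```

send_rows(
  slide=[
    [0, 0.04, 0],
    [0, 0.04, 0],
  ],
  turn=[
    [0, 0, 0],
    [0, 0, 0],
  ],
)

```text
time_s: 11.52
tcp_pos: [518.5, 5.4, 145.5]
orientation: [-3.141, 0.001, -3.004]
force: [1.2, -4.4, 4.7]
finger_gap: 0.227
grip_force: 49.9
```

send_rows(
  slide=[
    [0, 0.04, 0],
    [0, 0.04, 0],
  ],
  turn=[
    [0, 0, 0],
    [0, 0, 0],
  ],
)

```text
time_s: 11.78
tcp_pos: [517.3, 10.0, 144.9]
orientation: [3.141, -0.001, -3.004]
force: [0.9, -1.1, 0.7]
finger_gap: 0.225
grip_force: 49.5
```

send_rows(
  slide=[
    [0, 0.04, 0],
    [0, 0.04, 0],
  ],
  turn=[
    [0, 0, 0],
    [0, 0, 0],
  ],
)

```text
time_s: 12.02
tcp_pos: [516.9, 13.7, 145.0]
orientation: [3.141, -0.0, -3.004]
force: [0.1, -1.0, 1.3]
finger_gap: 0.226
grip_force: 49.5
```

send_rows(
  slide=[
    [0, 0.04, 0],
    [0, 0.04, 0],
  ],
  turn=[
    [0, 0, 0],
    [0, 0, 0],
  ],
)

```text
time_s: 12.28
tcp_pos: [516.5, 17.6, 145.1]
orientation: [3.142, -0.0, -3.004]
force: [0.2, -1.0, -0.1]
finger_gap: 0.226
grip_force: 49.5
```

send_rows(
  slide=[
    [0, 0.04, 0],
    [0, 0.04, 0],
  ],
  turn=[
    [0, 0, 0],
    [0, 0, 0],
  ],
)

```text
time_s: 12.52
tcp_pos: [516.3, 21.2, 145.6]
orientation: [-3.141, 0.001, -3.004]
force: [0.4, -2.9, 4.2]
finger_gap: 0.227
grip_force: 49.9
```

Support is lost between TCP y of about 8 and 20, so the key is centred near y = 13.8. I go back there, then press.

send_rows(
  slide=[
    [0, 0, -0.02],
    [0, -0.075, 0],
    [0, -0.075, 0],
    [0, 0, 0],
    [0, 0, 0],
  ],
  turn=[
    [0, 0, 0],
    [0, 0, 0],
    [0, 0, 0],
    [0, 0, 0],
    [0, 0, 0],
  ],
)

```text
time_s: 13.15
tcp_pos: [516.9, 13.9, 146.1]
orientation: [3.141, -0.0, -3.004]
force: [-0.2, 0.2, -0.3]
finger_gap: 0.223
grip_force: 49.1
```

send_rows(
  slide=[
    [0, 0, 0.02],
    [0, 0, 0.02],
    [0, 0, 0.02],
    [0, 0, 0.02],
    [0, 0, 0],
  ],
  turn=[
    [0, 0, 0],
    [0, 0, 0],
    [0, 0, 0],
    [0, 0, 0],
    [0, 0, 0],
  ],
)

```text
time_s: 13.78
tcp_pos: [517.0, 14.0, 142.2]
orientation: [-3.142, 0.0, -3.004]
force: [-1.2, -0.1, 1.2]
finger_gap: 0.226
grip_force: 49.4
```

send_rows(
  slide=[
    [0, 0, 0.02],
    [0, 0, 0.02],
    [0, 0, 0.02],
    [0, 0, 0.02],
    [0, 0, 0.02],
    [0, 0, 0.02],
    [0, 0, 0.02],
    [0, 0, 0],
  ],
  turn=[
    [0, 0, 0],
    [0, 0, 0],
    [0, 0, 0],
    [0, 0, 0],
    [0, 0, 0],
    [0, 0, 0],
    [0, 0, 0],
    [0, 0, 0],
  ],
)

```text
time_s: 14.78
tcp_pos: [517.0, 14.0, 135.1]
orientation: [-3.142, -0.0, -3.004]
force: [-0.9, -1.8, 2.1]
finger_gap: 0.226
grip_force: 49.5
```

send_rows(
  slide=[
    [0, 0, 0.01],
    [0, 0, 0.01],
    [0, 0, 0],
  ],
  turn=[
    [0, 0, 0],
    [0, 0, 0],
    [0, 0, 0],
  ],
)

```text
time_s: 15.15
tcp_pos: [517.0, 14.0, 134.2]
orientation: [-3.142, 0.0, -3.004]
force: [-0.3, -1.1, 1.6]
finger_gap: 0.228
grip_force: 49.5
```

send_rows(
  slide=[
    [0, 0, 0.01],
    [0, 0, 0.006],
    [0, 0, 0],
  ],
  turn=[
    [0, 0, 0],
    [0, 0, 0],
    [0, 0, 0],
  ],
)

```text
time_s: 15.52
tcp_pos: [517.0, 14.0, 133.5]
orientation: [-3.142, 0.0, -3.004]
force: [-0.8, -1.2, 2.9]
finger_gap: 0.23
grip_force: 49.8
```

send_rows(
  slide=[
    [0, 0, 0.006],
    [0, 0, 0.006],
    [0, 0, 0],
  ],
  turn=[
    [0, 0, 0],
    [0, 0, 0],
    [0, 0, 0],
  ],
)

```text
time_s: 15.9
tcp_pos: [517.1, 14.0, 133.3]
orientation: [-3.141, 0.001, -3.004]
force: [-1.6, -1.4, 7.5]
finger_gap: 0.227
grip_force: 50.2
```

Hard stop: the force is up to 7.5 N with almost no further travel. I add a touch and hold for about 1.9 s.

send_rows(
  slide=[
    [0, 0, 0.004],
    [0, 0, 0],
    [0, 0, 0],
    [0, 0, 0],
    [0, 0, 0],
    [0, 0, 0],
    [0, 0, 0],
    [0, 0, 0],
  ],
  turn=[
    [0, 0, 0],
    [0, 0, 0],
    [0, 0, 0],
    [0, 0, 0],
    [0, 0, 0],
    [0, 0, 0],
    [0, 0, 0],
    [0, 0, 0],
  ],
)

```text
time_s: 16.9
tcp_pos: [517.1, 14.0, 133.2]
orientation: [-3.141, 0.001, -3.004]
force: [-2.9, -0.3, 8.9]
finger_gap: 0.228
grip_force: 50.3
```

send_rows(
  slide=[
    [0, 0, 0],
    [0, 0, 0],
    [0, 0, 0],
    [0, 0, 0],
    [0, 0, 0],
    [0, 0, 0],
    [0, 0, 0],
  ],
  turn=[
    [0, 0, 0],
    [0, 0, 0],
    [0, 0, 0],
    [0, 0, 0],
    [0, 0, 0],
    [0, 0, 0],
    [0, 0, 0],
  ],
)

```text
time_s: 17.77
tcp_pos: [517.2, 13.9, 133.2]
orientation: [-3.141, 0.001, -3.004]
force: [-2.3, -0.2, 9.4]
finger_gap: 0.231
grip_force: 50.3
```

send_rows(
  slide=[
    [0, 0, -0.1],
    [0, 0, -0.2],
    [0, 0, -0.3],
    [0, 0, -0.3],
    [0, 0, -0.3],
    [0, 0, -0.1],
    [0, 0, 0],
    [0, 0, 0],
  ],
  turn=[
    [0, 0, 0],
    [0, 0, 0],
    [0, 0, 0],
    [0, 0, 0],
    [0, 0, 0],
    [0, 0, 0],
    [0, 0, 0],
    [0, 0, 0],
  ],
)

```text
time_s: 18.77
tcp_pos: [516.8, 14.0, 197.1]
orientation: [3.141, -0.001, -3.004]
force: [0.5, 0.0, -0.0]
finger_gap: 0.23
grip_force: 49.1
```

send_rows(
  slide=[
    [0.1, -0.6, 0],
    [0.1, -0.9, 0],
    [0.1, -1, 0],
    [0.1, -1, 0],
    [0.1, -1, 0],
    [0.1, -1, 0],
    [0.1, -0.8, 0],
    [0.068, -0.31, 0],
  ],
  turn=[
    [0, 0, 0],
    [0, 0, 0],
    [0, 0, 0],
    [0, 0, 0],
    [0, 0, 0],
    [0, 0, 0],
    [0, 0, 0],
    [0, 0, 0.034],
  ],
)

```text
time_s: 19.77
tcp_pos: [523.9, -321.0, 196.3]
orientation: [3.141, -0.001, -3.078]
force: [0.4, -0.4, 0.0]
finger_gap: 0.229
grip_force: 49.1
```

Run:
```python
from m import *
for i in range(10): d=grab('wrist')
s=observe();print(s['time_s'],s['tcp_pos'],s['orientation'],s['joint_velocities'].round(3))
B=d['pixels'][...,2]
m,st=comp(B<100,(265,188,295,218));v,u=np.nonzero(m);print(st,'hole',onz(d,[[u.mean(),v.mean()]],55))
v,u=np.mgrid[222:246,262:296];uv=np.c_[u.ravel(),v.ravel()];P=depthpts(d,uv);k=(P[:,2]>108)&(P[:,2]<140);P=P[k]
print('shaft',np.median(P,axis=0),P[:,2].min())
```

```text
20.275 [ 524.54889685 -317.89156584  197.81740091] [-3.14145613e+00  1.80480208e-04 -3.07352285e+00] [-0.004  0.     0.003 -0.     0.     0.003]
[271 197  15  12 141] hole [[ 525.68705505 -317.82684413   55.        ]]
shaft [ 525.14465081 -317.98743756  131.69918576] 120.73354312705308
```

send_rows(
  slide=[
    [0.014, 0, 0.2],
    [0, 0, 0.3],
    [0, 0, 0.3],
    [0, 0, 0.24],
    [0, 0, 0.16],
    [0, 0, 0],
    [0, 0, 0],
  ],
  turn=[
    [0, 0, 0],
    [0, 0, 0],
    [0, 0, 0],
    [0, 0, 0],
    [0, 0, 0],
    [0, 0, 0],
    [0, 0, 0],
  ],
)

```text
time_s: 21.15
tcp_pos: [523.9, -318.9, 138.0]
orientation: [-3.141, 0.0, -3.075]
force: [0.7, -0.8, -0.2]
finger_gap: 0.231
grip_force: 49.1
```

send_rows(
  slide=[
    [0, 0, 0.03],
    [0, 0, 0.03],
    [0, 0, 0.03],
    [0, 0, 0.03],
    [0, 0, 0],
  ],
  turn=[
    [0, 0, 0],
    [0, 0, 0],
    [0, 0, 0],
    [0, 0, 0],
    [0, 0, 0],
  ],
)

```text
time_s: 21.78
tcp_pos: [523.6, -318.7, 131.4]
orientation: [3.141, -0.0, -3.075]
force: [0.2, 0.4, -0.6]
finger_gap: 0.224
grip_force: 49.1
```

send_rows(
  slide=[
    [0, 0, 0.08],
    [0, 0, 0.1],
    [0, 0, 0.1],
    [0, 0, 0.1],
    [0, 0, 0.1],
    [0, 0, 0.1],
    [0, 0, 0.06],
    [0, 0, 0],
  ],
  turn=[
    [0, 0, 0],
    [0, 0, 0],
    [0, 0, 0],
    [0, 0, 0],
    [0, 0, 0],
    [0, 0, 0],
    [0, 0, 0],
    [0, 0, 0],
  ],
)

```text
time_s: 22.78
tcp_pos: [523.6, -318.6, 99.3]
orientation: [3.141, -0.0, -3.075]
force: [-0.5, -0.0, -1.0]
finger_gap: 0.225
grip_force: 49.1
```

send_rows(
  slide=[
    [0, 0, 0.04],
    [0, 0, 0.04],
    [0, 0, 0.02],
    [0, 0, 0],
    [0, 0, 0],
  ],
  turn=[
    [0, 0, 0],
    [0, 0, 0],
    [0, 0, 0],
    [0, 0, 0],
    [0, 0, 0],
  ],
)

```text
time_s: 23.4
tcp_pos: [523.7, -318.7, 94.6]
orientation: [-3.142, 0.0, -3.075]
force: [0.8, 0.7, -0.4]
finger_gap: 0.228
grip_force: 49.1
```

send_rows(
  slide=[
    [0, 0, 0.02],
    [0, 0, 0.02],
    [0, 0, 0.02],
    [0, 0, 0.02],
    [0, 0, 0.016],
    [0, 0, 0],
  ],
  turn=[
    [0, 0, 0],
    [0, 0, 0],
    [0, 0, 0],
    [0, 0, 0],
    [0, 0, 0],
    [0, 0, 0],
  ],
)

```text
time_s: 24.15
tcp_pos: [523.6, -318.7, 89.7]
orientation: [3.141, -0.0, -3.075]
force: [1.0, 0.2, -0.6]
finger_gap: 0.225
grip_force: 49.1
```

send_rows(
  slide=[
    [0, 0, 0.01],
    [0, 0, 0],
  ],
  turn=[
    [0, 0, 0],
    [0, 0, 0],
  ],
)

```text
time_s: 24.4
tcp_pos: [523.7, -318.7, 89.3]
orientation: [3.142, -0.0, -3.075]
force: [0.8, 0.7, -0.2]
finger_gap: 0.228
grip_force: 49.1
```

send_rows(
  slide=[
    [0, 0, 0.01],
    [0, 0, 0],
  ],
  turn=[
    [0, 0, 0],
    [0, 0, 0],
  ],
)

```text
time_s: 24.65
tcp_pos: [523.7, -318.7, 89.2]
orientation: [-3.141, 0.0, -3.075]
force: [-1.5, 1.0, 3.8]
finger_gap: 0.23
grip_force: 49.8
```

send_rows(
  slide=[
    [0, 0, 0.006],
    [0, 0, 0],
  ],
  turn=[
    [0, 0, 0],
    [0, 0, 0],
  ],
)

```text
time_s: 24.9
tcp_pos: [523.7, -318.7, 89.2]
orientation: [-3.141, 0.0, -3.075]
force: [-1.6, 1.2, 7.3]
finger_gap: 0.226
grip_force: 50.3
```

send_rows(
  slide=[
    [0, 0, -0.008],
    [0, 0, 0],
    [0, 0, 0],
    [0, 0, 0],
    [0, 0, 0],
    [0, 0, 0],
    [0, 0, 0],
    [0, 0, 0],
  ],
  turn=[
    [0, 0, 0],
    [0, 0, 0],
    [0, 0, 0],
    [0, 0, 0],
    [0, 0, 0],
    [0, 0, 0],
    [0, 0, 0],
    [0, 0, 0],
  ],
  fingers=0,
)

```text
time_s: 25.9
tcp_pos: [523.7, -318.7, 88.9]
orientation: [3.142, 0.0, -3.075]
force: [-0.6, -0.7, 0.9]
finger_gap: 1.001
grip_force: 0.0
```

send_rows(
  slide=[
    [0, 0, -0.1],
    [0, 0, -0.3],
    [0, 0, -0.5],
    [0, 0, -0.7],
    [0, 0, -0.7],
    [0, 0, -0.7],
    [0, 0, -0.2],
    [0, 0, 0],
  ],
  turn=[
    [0, 0, 0],
    [0, 0, 0],
    [0, 0, 0],
    [0, 0, 0],
    [0, 0, 0],
    [0, 0, 0],
    [0, 0, 0],
    [0, 0, 0],
  ],
)

```text
time_s: 26.9
tcp_pos: [523.8, -318.8, 249.5]
orientation: [-3.141, 0.001, -3.075]
force: [-0.3, -0.3, -1.1]
finger_gap: 0.996
grip_force: 0.0
```

Run:
```python
from m import *
d=grab('wrist','w5.png');s=observe();print(s['time_s'],s['tcp_pos'],s['finger_gap'])
p=d['pixels'].astype(int);h=cv2.cvtColor(d['pixels'],cv2.COLOR_RGB2HSV)
mo,_=comp((h[...,0]<14)&(h[...,1]>190)&(p[...,0]>90),(235,160,310,260))
v,u=np.nonzero(mo);P=depthpts(d,np.c_[u,v]);T=P[P[:,2]>105];print(T.mean(0),np.percentile(T[:,2],[10,50,90]))
grab('scene','s5.png')
cv2.imwrite('pics/v5.png',np.hstack([cv2.imread('pics/w5.png')[100:400,100:500],cv2.resize(cv2.imread('pics/s5.png')[130:280,130:330],(400,300))]))
```

```text
26.95 [ 523.51506801 -318.58484166  248.46200088] 0.9976119880170999
[ 525.29137348 -319.12677674  115.17884289] [113.73695183 114.97757233 115.97477649]
```

View pics/v5.png

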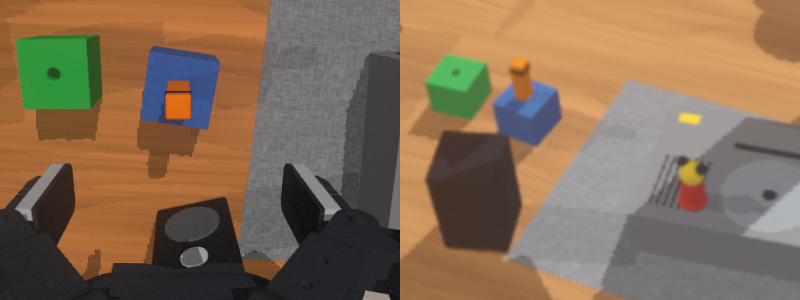

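The probe is upright in the blue stand: left crop (178,103), right crop (520,75). Its top face is at z = 115, so it is fully down. The figurine and speaker have not moved, so I hand in.

```bash
python3 -c "
from station import sign_off
print(sign_off())"
```

```text
the job is handed in; nothing more can be done
None
```

The key was found, pushed to its hard stop at about 9 N and held for about 2 s; the probe is back upright and fully down in the blue stand, and the job was handed in at about 27 s.

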